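# Dispense two jester bells from the rotary bell feeder

### The job

Two brass bells are wanted for the next jester mask. Take the red crank handle of the blue feeder that holds the brass bells (not the green one with red beads) and turn it over the top towards its catch tray, so that the bells drop one at a time out of the side opening into the tray. Stop when two bells lie in the tray and the third is still in the drum, and let go of the handle; do not touch the bells themselves.

Things in the scene. Friction and masses are not known exactly. Their poses are not given: they have to be found in the camera images.
- bell_feeder: Blue feeder fixed on the bench (its green twin with red beads may swap places with it). Origin on the bench under the drum's middle; x towards its tray, z up. The white drum, 116 mm across, 34 wide, turns about a level axis along y, 85 mm up. Side plates at y = +-29 mm rise to z = 103, the frame of the side opening at x = 66, |y| < 27 to 155. Pockets 45 deg apart; 3 neighbours hold a bell each.
- bell_feeder_drum (a joint): Drum angle, rad; grows as the top moves to +x (towards the tray). Angles from straight up, positive to +x: at 0 the crank is at -50 deg, the loaded pockets at +35, -10, -55; all turn together. Starts within 0.06 of 0. A bell rolls out when its pocket is at about 73 deg: crank near -12, +33, +78 for bells 1, 2, 3. Light friction, about 2 N at the handle; stays where left.
- bell_feeder_grip (a point): Middle of the red crank handle: smooth round bar 14 mm thick, level along the feeder's y, from y = -46 to -112 mm; this point is at y = -80, 68 mm from the drum axis. Nothing is near it but the crank arm (14 x 6 mm, at y = -43). Pinched across from above, the bar turns between the fingers while the tool stays pointing down.
- bell_feeder_tray (a point): Centre of the catch tray's floor, 4 mm above the bench, 148 mm from the feeder's origin along its x. Open tray, blue, part of the feeder, 85 x 90 mm outside, walls 4 mm thick and 36 high. Bells reach it down an aluminium chute from the side opening.
- bell_1: brass ball bell, a smooth sphere 22 mm across, about 16 g; origin at its centre. The first to drop. Its pocket stands at +35 degrees when the drum joint is 0.
- bell_2: brass ball bell, a smooth sphere 22 mm across, about 16 g; origin at its centre. The second to drop. Its pocket stands at -10 degrees when the drum joint is 0.
- bell_3: brass ball bell, a smooth sphere 22 mm across, about 16 g; origin at its centre. The third, which must stay in the drum. Its pocket stands at -55 degrees when the drum joint is 0.

How it is judged:
By the outcome, as a careful person would: the job done as asked, in the order asked, and still so for the second after the job is handed in, with the robot touching nothing.
It also fails if it takes over 42 s, if anything falls off the work surface, if the arm or the gripper's body presses on something with over 40 N, if the wrist force passes 120 N, or if a joint passes its speed limit or range.

### The arm

A 7-joint arm with a two-finger parallel gripper is mounted at the origin on the work surface. World frame = base frame: x ahead of the robot, y to its left, z up, the work surface at z = 0. Lengths are in mm, angles in rad, forces in N, time in s.
With the tool pointing down it reaches from about 400 to 875 mm from the base axis. Payload 4.4 kg.
Tool frame: the origin (TCP) lies midway between the tips of the shut fingers; the grasp point (between the pads) lies 19 mm behind it (robot.grasp_offset is the distance from the TCP to the grasp point, in mm); z points along the fingers, y is the line along which they close (so a half turn about z gives the same grasp; the last joint's range is limited). The gripper opens to 85 mm and grips with 20 to 120 N. Pads are 22 mm wide; open, the fingers measure 114 mm over their backs; the gripper's body (76 mm by 85 mm) begins 54 mm behind the grasp point. The pads swing forward as they close: fully open they stand 13 mm farther back than shut.
Start: joints at [-1.362, 0.628, 0.038, 1.517, -0.027, 0.996, -0.02], TCP at [176.356, 625.633, 231.313] pointing down, gripper open.
Joint ranges: [-3.06, 3.06], [-0.37, 2.12], [-1.25, 1.32], [0.18, 2.47], [-1.1, 4.24], [0.23, 1.98], [-2.94, 2.94]. Speed limits (rad/s): [2.57, 2.57, 3.14, 3.14, 3.14, 3.14, 3.14].

### API

Orientations are given as a unit quaternion [w, x, y, z].
In Python, from workcell import robot, solver, get_image, camera_info gives the robot as it stands (robot), with the cameras as plain functions and the kinematics (solver). Calls block until the motion is done:
- robot.goto(position, orientation): joint-space move of the TCP to a pose.
- robot.movel(position, frame=None, vel=150, stop_force=None): straight line of the TCP; frame=None keeps the orientation; vel is the mean speed in mm/s. With stop_force (N) it stops when the force on the tool has changed by that much, and returns True; else False.
- robot.move_joints(angles): joint-space move.
- robot.gripper_open() and robot.clamp(squeeze=None): open the fingers fully, or close them until they stop; squeeze is the grip in N (None keeps the last).
- robot.sleep(seconds).
- solver.ik(position, orientation): joint angles nearest the present ones, or None.
- robot.get_state(): the state.
- get_image(name): name is "scene" or "top"; returns the picture (480x640x3 uint8, red, green, blue); there is no depth.
- camera_info(name): a dict with "intrinsics" (3x3 intrinsics, pixels), "eye" and "rotation" of the camera in the world. Camera axes: x right, y up, looking along -z (the intrinsics and any distortion apply to the point x, -y, -z); pixel columns grow to the right and rows downward; lengths in mm; the calibration is good to about 2 mm. A picture is of the moment at which its call begins. camera_info takes no time and is no camera call.
A pose or a line that the arm cannot do raises robot.IKError and nothing moves.
- robot.finish_job(): hands the job in; it is judged then, once.
The state is a dict: "time": time; "qpos": joint angles; "qvel": joint speeds; "joint_torque": joint torques, N m; "ee_pos": TCP position; "eef_rot": TCP orientation; "wrist_force": force on the tool from outside, world axes, zero at the start; "moment": the same for the moment, N m; "grip_width": opening from 0.0 (shut) to 1.0 (fully open); "gripper_force": force on a finger pad.
Only numpy, scipy, OpenCV 4.12 (cv2) and the standard library are available. Lean on these libraries where they do the work, as an engineer would, in place of code of your own. Each camera call takes 0.05 s, during which the arm holds its last target. There are 200 camera calls.

## Working session

There is one attempt and no reset: what is moved stays moved. The work goes in short steps, each a Python script; the robot and the scene stay as the last script left them, time stands still between calls to the robot, and variables do not carry over. Pictures are saved under pics/ and viewed, at most 10 in all, crops included, and the job is handed in when it is done.

```bash
mkdir -p pics
python3 - <<'E'
from workcell import robot, solver, get_image, camera_info
import cv2,numpy as np
for n in("scene","top"):
    cv2.imwrite(f"pics/{n}0.png",get_image(n)[:,:,::-1]); c=camera_info(n); print(n,c)
print(robot.get_state()['time'],robot.get_state()['eef_rot'])
E
```

```text
scene {'intrinsics': array([[556.52995451,   0.        , 307.63657087],
       [  0.        , 556.52995451, 239.31831216],
       [  0.        ,   0.        ,   1.        ]]), 'eye': array([1234.79950098,  191.84190638,  602.66711233]), 'rotation': array([0.49903272, 0.26113955, 0.36565466, 0.740992  ])}
top {'intrinsics': array([[619.10727405,   0.        , 315.27959017],
       [  0.        , 619.10727405, 234.11282916],
       [  0.        ,   0.        ,   1.        ]]), 'eye': array([ 447.80856934,  -10.99696816, 1071.12940265]), 'rotation': array([ 0.71090497,  0.04262099, -0.06250351, -0.69920733])}
0.1 [-1.08083818e-04  1.36951980e-01  9.90577316e-01 -8.50988024e-04]
```

View pics/scene0.png

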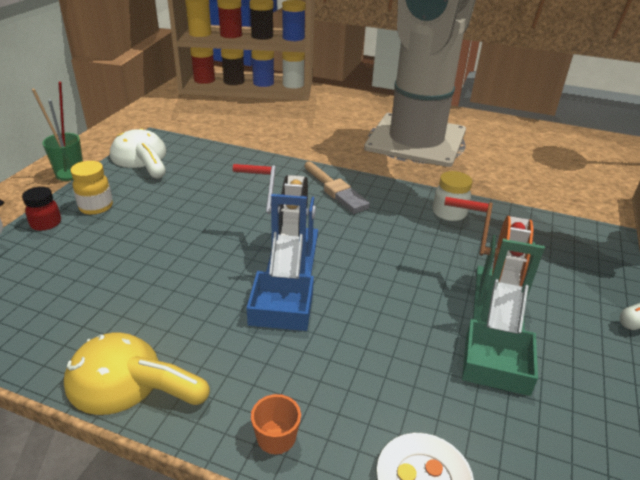

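View pics/top0.png

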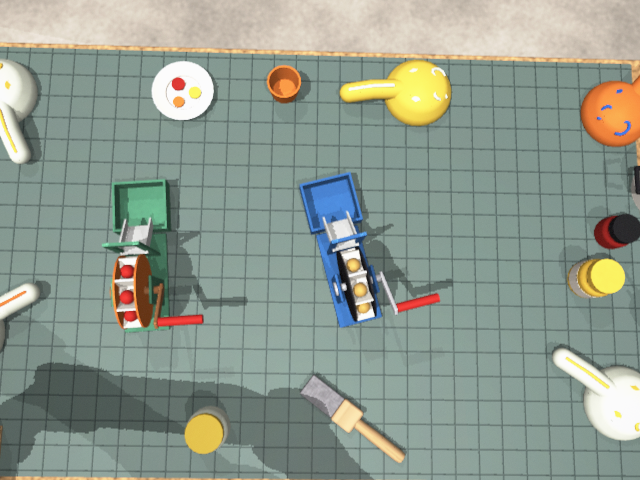

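The scene view shows the blue feeder's red handle at about (253,169) and its tray at (281,301). In the top view the handle is at (418,303), the blue tray at (330,203) and the bells at (353,265), (360,290) and (364,308). The green twin is the one at y+ (left in the top view).

```bash
cat > h.py <<'E'
import cv2,numpy as np
from workcell import robot, solver, get_image, camera_info
from scipy.spatial.transform import Rotation as R
def ray(n,p):
    c=camera_info(n); p=np.atleast_2d(np.asarray(p,float)); K=c['intrinsics']
    d=np.c_[(p-K[:2,2])/[K[0,0],K[1,1]],np.ones(len(p))]*[1,-1,-1]
    w=c['rotation']; return c['eye'],R.from_quat([w[1],w[2],w[3],w[0]]).apply(d)
def onz(n,p,z):
    e,d=ray(n,p); return e+d*((z-e[2])/d[:,2])[:,None]
def tri(ps,pt):
    e1,d1=ray('scene',ps); e2,d2=ray('top',pt); d1,d2=d1[0],d2[0]
    s=np.linalg.lstsq(np.c_[d1,-d2],e2-e1,rcond=None)[0]
    a,b=e1+s[0]*d1,e2+s[1]*d2; return (a+b)/2,np.linalg.norm(a-b)
def red(im,box):
    h=cv2.cvtColor(im,cv2.COLOR_RGB2HSV); m=((h[...,0]<6)|(h[...,0]>172))&(h[...,1]>150)&(h[...,2]>70)
    k=np.zeros(m.shape,bool); x0,y0,x1,y1=box; k[y0:y1,x0:x1]=1; return blob(m&k)
def blob(m):
    n,l,s,c=cv2.connectedComponentsWithStats(m.astype(np.uint8)); i=1+s[1:,4].argmax()
    return np.argwhere(l==i)[:,::-1].astype(np.float32)
def ends(p):  # axis ends and middle, from the oriented rectangle
    (c,(w,h),a)=cv2.minAreaRect(p); b=cv2.boxPoints((c,(w,h),a)); 
    e=[(b[i]+b[(i+1)%4])/2 for i in range(4)]; q=(e[0],e[2]) if np.linalg.norm(e[0]-e[2])>np.linalg.norm(e[1]-e[3]) else (e[1],e[3])
    return sorted(q,key=lambda v:v[0])
E
python3 - <<'E'
from h import *
S=cv2.imread('pics/scene0.png')[...,::-1].copy();T=cv2.imread('pics/top0.png')[...,::-1].copy()
s=ends(red(S,(215,150,285,190)));t=ends(red(T,(385,280,460,330)))
print(s,t)
a,ea=tri(s[1],t[0]);b,eb=tri(s[0],t[1]);print('inner',a,ea,'outer',b,eb,np.linalg.norm(a-b))
h=cv2.cvtColor(T,cv2.COLOR_RGB2HSV);m=(h[...,0]>100)&(h[...,0]<125)&(h[...,1]>130)
k=np.zeros(m.shape,bool);k[160:340,280:400]=1;p=blob(m&k)
P=onz('top',p,36)
Y=(a-b)[:2]/np.linalg.norm((a-b)[:2])
# feeder x by handle, and by tray edges
q=p[p[:,1]<212]; Q=onz('top',q,36)[:,:2].astype(np.float32);r=cv2.minAreaRect(Q);print('tray rect',r,cv2.boxPoints(r))
r2=cv2.minAreaRect(P[:,:2].astype(np.float32));print('all',r2)
X=np.array([Y[1],-Y[0]]);print('yaw handle',np.degrees(np.arctan2(X[1],X[0])))
c=(a+b)/2
print('max along X - handle', (P[:,:2]@X).max()-c[:2]@X,'tray y mid',(Q@Y).max(),(Q@Y).min(),'handle y',c[:2]@Y)
E
```

```text
[array([233.85788, 166.98984], dtype=float32), array([269.88834, 169.56345], dtype=float32)] [array([396.94513, 307.62302], dtype=float32), array([438.67078, 296.73807], dtype=float32)]
inner [ 478.93791508 -162.49176593  130.59993673] 1.1551270541659588 outer [ 495.71065957 -224.6116727   130.6273164 ] 2.5294785158704065 64.34445216130706
tray rect ((667.2586669921875, -62.29802322387695), (70.70384216308594, 91.55704498291016), 14.785784721374512) [[ 621.3944    -27.057396]
 [ 644.76025  -115.58269 ]
 [ 713.1229    -97.53865 ]
 [ 689.7571     -9.013359]]
all ((658.45166015625, -64.45108032226562), (88.43594360351562, 91.56085205078125), 15.192529678344727)
yaw handle 15.109892916496962
max along X - handle 243.12241494927935 tray y mid -188.2361795116243 -279.67616634596595 handle y -313.8915891874137
```

Measurements agree with the given sizes. The handle is at z 130.6 (128.7 expected) and y = -79.9. It is 52.6 mm behind the axis (52.1 expected), and yaw is 15.1°. I approach and grip next.

```bash
cat >> h.py <<'E'
yaw=np.radians(15.1); X=np.array([np.cos(yaw),np.sin(yaw),0]); Y=np.array([-np.sin(yaw),np.cos(yaw),0]); Z=np.array([0,0,1.])
A=np.array([487.32,-193.55,0])+52.4*X+np.array([0,0,86.])-3*Y   # drum axis at the grip's y
def grip(deg): t=np.radians(deg); return A+68*(np.sin(t)*X+np.cos(t)*Z)
def tcp(deg): return grip(deg)-robot.grasp_offset*Z
def quat(s): q=R.from_matrix(np.c_[np.cross(s*X,-Z),s*X,-Z]).as_quat(); return np.r_[q[3],q[:3]]
E
python3 - <<'E'
from h import *
print(grip(-50),robot.grasp_offset)
q0=robot.get_state()['qpos'];up=tcp(-50)+[0,0,150];best=None
for s in(1,-1):
    j=solver.ik(up,quat(s)); print(s,None if j is None else np.round(j,2))
    if j is not None and (best is None or abs(j-q0).max()<best[0]): best=(abs(np.array(j)-q0).max(),s)
q=quat(best[1]); robot.goto(up,q); print(best,robot.get_state()['time'])
robot.movel(tcp(-50)+[0,0,40]); hit=robot.movel(tcp(-50),vel=60,stop_force=5)
st=robot.get_state();print(hit,st['time'],st['ee_pos'],st['wrist_force'])
cv2.imwrite("pics/s1.png",get_image("scene")[100:340,180:500,::-1].repeat(2,0).repeat(2,1))
E
```

```text
[ 488.3998232  -196.36592776  129.70955746] 18.700000000000003
1 [-0.26  0.57  0.93  1.84 -0.53  1.01  1.15]
-1 [-0.36  0.67  1.15  1.84 -0.69  1.1  -1.83]
(np.float64(1.1699563570569937), 1) 3.1833
False 4.8833 [ 488.46773995 -196.60285457  111.08467297] [ 0.61511088  0.14196078 -0.19223011]
```

View pics/s1.png

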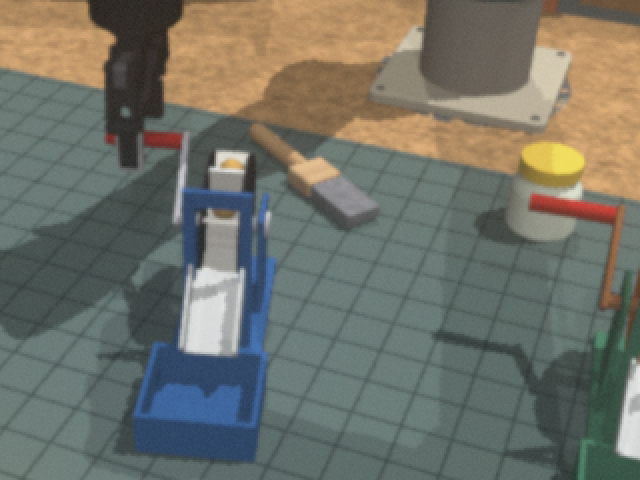

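The open fingers straddle the bar around (130,140) in the crop. I clamp lightly and turn past the first drop (crank to 5°), then look.

Run:
```python
from h import *
robot.clamp(20); st=robot.get_state(); print(st['grip_width'],st['wrist_force'])
f=0
for d in np.arange(-44,6,7):
    robot.movel(tcp(d),vel=40); st=robot.get_state(); print(d,np.round(st['wrist_force'],1),round(st['grip_width'],3))
robot.sleep(.8); print(robot.get_state()['time'])
cv2.imwrite("pics/s2.png",get_image("scene")[100:340,180:500,::-1].repeat(2,0).repeat(2,1))
```

```text
0.15788367809017373 [-0.75056415  1.14326361  1.99138017]
-44 [-3.2 -0.7  1.9] 0.155
-37 [-6.8 -1.   6. ] 0.154
-30 [-9.1 -1.5  9.1] 0.154
-23 [-9.7 -0.8 12.5] 0.156
-16 [-6.7  0.6  9.5] 0.154
-9 [-4.1  0.5  6.9] 0.151
-2 [-2.  -0.1  5.1] 0.154
5 [-1.7 -0.4  5.8] 0.153
9.2167
```

View pics/s2.png

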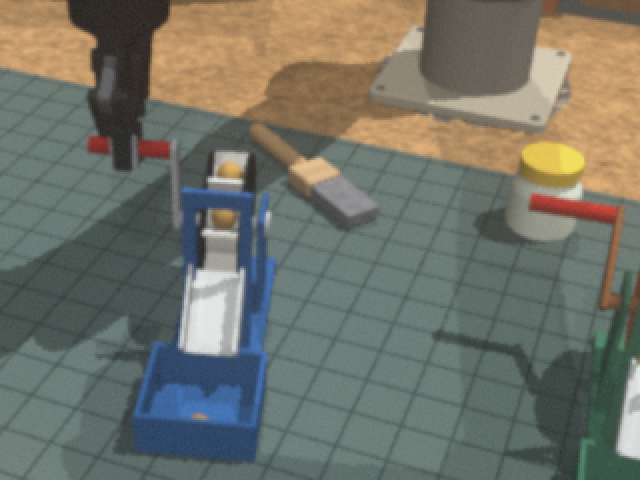

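Bell 1 is in the tray at (198,416) in the crop, and the other two are still in the drum at (231,172) and (224,216). I carry on past bell 2's drop.

Run:
```python
from h import *
for d in (12,19,26,33,40,47,51):
    robot.movel(tcp(d),vel=40); st=robot.get_state(); print(d,np.round(st['wrist_force'],1),round(st['grip_width'],3))
robot.sleep(.8); print(robot.get_state()['time'])
a=get_image("scene")[120:300,200:360,::-1].repeat(2,0).repeat(2,1);b=get_image("top")[160:340,290:450,::-1].repeat(2,0).repeat(2,1)
cv2.imwrite("pics/s3.png",np.hstack([a,b]))
```

```text
12 [-1.7 -0.5  1.3] 0.153
19 [-0.9 -1.2  1.1] 0.155
26 [-1.1 -1.5 -1.6] 0.151
33 [-1.4 -1.5 -0.5] 0.154
40 [-2.7 -1.6 -0.6] 0.156
47 [-1.8 -1.3  0.2] 0.153
51 [-1.5 -1.7 -1.4] 0.155
12.4833
```

View pics/s3.png

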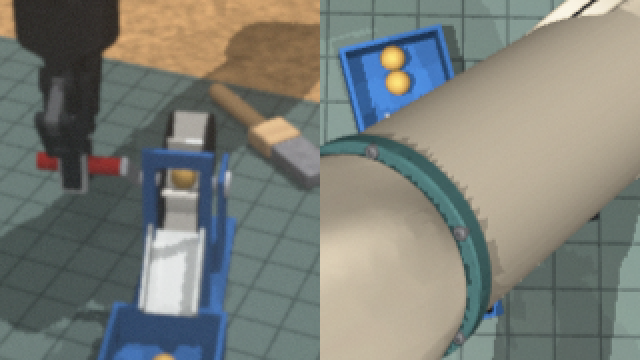

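Two bells lie in the tray (top view, right half, at (393,57) and (398,82)), and the third is still in the drum at (184,178) in the left half. I let go and retreat upward.

Run:
```python
from h import *
robot.gripper_open(); robot.movel(tcp(51)+[0,0,60],vel=80); robot.movel(tcp(51)+[0,0,150]-60*Y,vel=150); robot.sleep(.3)
st=robot.get_state();print(st['time'],st['wrist_force'],st['grip_width'])
a=get_image("scene")[120:300,200:360,::-1].repeat(2,0).repeat(2,1);b=get_image("top")[160:340,290:450,::-1].repeat(2,0).repeat(2,1)
cv2.imwrite("pics/s4.png",np.hstack([a,b]))
```

```text
15.35 [0.83243973 0.08833075 1.35483621] 1.0031185425750497
```

View pics/s4.png

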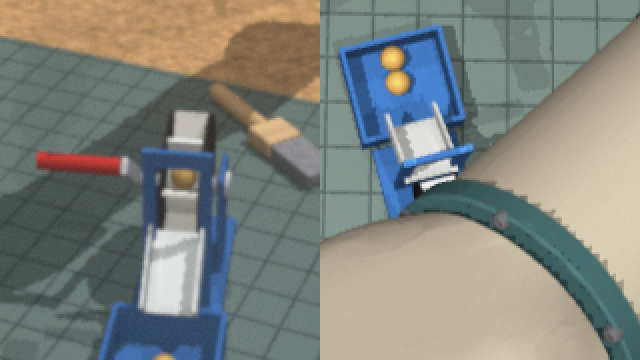

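The handle is free at (80,162), the two bells are in the tray at (393,57) and (398,82), and the third is in the drum at (184,178). I hand the job in.

```bash
python3 -c "
from workcell import robot, solver, get_image, camera_info
print(robot.finish_job())"
```

```text
the job is handed in; nothing more can be done
None
```

Two bells lie in the blue feeder's tray, the third is still in the drum, the handle is released with the arm clear, and the job was handed in at about 15 s on the robot's clock.

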